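Set the press foot to a gauge blade

ROBOT

A 6-joint arm with a two-finger parallel gripper is mounted at the origin on the work surface. World frame = base frame: x ahead of the robot, y to its left, z up, the work surface at z = 0. Lengths are in m, angles in degrees, forces in N, time in s.
With the tool pointing down it reaches from about 0.375 to 0.9 m from the base axis. Payload 3.1 kg.
Tool frame: the origin (TCP) lies at the very end of the fingers, on their centre line; the grasp point (between the pads) lies bot.hold_point_z behind it (bot.hold_point_z is the distance from the TCP to the grasp point, in m); z points along the fingers, y is the line along which they close (so a half turn about z gives the same grasp; the last joint's range is limited). The gripper opens to 87 mm and grips with 3 to 60 N. Pads are 19 mm wide; open, the fingers measure 117 mm over their backs; the gripper's body (75 mm by 190 mm) begins 51 mm behind the grasp point.
Start: joints at [56.866, 30.224, 82.088, -0, 67.689, -10.227], TCP at [0.243, 0.576, 0.223] pointing down, gripper open.
Joint ranges: [-176.69, 176.69], [-43.24, 126.21], [12.49, 139.97], [-82, 262], [0, 151.66], [-163.58, 163.58]. Speed limits (degrees/s): [159.86, 159.86, 180, 180, 180, 180].

INTERFACE

Orientations are given as a 3x3 rotation matrix whose columns are the frame's x, y, z axes.
In Python, from rig import bot gives the robot as it stands.
- The arm moves only by the tool apply_moves, never from a script. Its argument "plan" is one flat list of numbers, 4 for each row, row after row: the shift along the world's x, y, z normalised to -1 to 1, where 1 is 0.05 m, then the turn about the world's z normalised to -1 to 1, where 1 is 10 degrees. A call has 1 to 12 rows; each row shifts and turns the commanded pose from where the row before left it; what a row does not reach is not made up. A row lasts 1/8 s, in which the tool goes at most 62.5 mm and 10.7 degrees, less where a joint would pass 70% of its speed; a pose out of reach is approached as far as the arm can. A call with a number of a shift or a turn outside -1 to 1 is refused whole. A call with a gripper value outside its range is refused whole. "grip" is the closure, from -1 (fully open) to 1 (shut), so that 0 is half open, set as the call begins (left out, the last holds). The fingers move at their own pace and stop on an object; the grip force is fixed at half the most. Time passes only in rows, so rows that do not move let the fingers close. It gives the time, the measured TCP pose, the force, the opening and the grip force at its end, in the units of the state.
- bot.read_state(): the state, without advancing time (a new reading comes with each control period).
- bot.capture(name): name is "scene" or "top" or "wrist"; returns (picture, depth): 480x640x3 uint8, red, green, blue; 480x640 float32, m along the optical axis (not along the pixel's ray), 0 where there is no reading.
- bot.camera_info(name): a dict with "vertical_fov" (degrees; the focal length in pixels is half the picture's height over the tangent of half this angle, whatever the lens; pixels are square), "cx", "cy" (the principal point, pixels), "k1" (the pictures are not rectified: a ray, as slopes to the right and down, at radius r is drawn at 1 + k1 r^2 times it, then the intrinsics apply), "rvec" (rotation vector, rad) and "tvec" (3), from world to camera coordinates, as OpenCV has them; the wrist camera has in their place "mount" (4x4, takes a point from camera to tool coordinates, whose origin is the TCP and whose axes are the flange's). Camera axes: x right, y down, z forward; pixel columns grow to the right and rows downward; lengths in m; the calibration is good to about 2 mm. A picture is of the moment at which its call begins: read the wrist's pose just before it. camera_info takes no time and is no camera call.
- bot.hand_in(): hands the job in; it is judged then, once.
Trained networks look in the newest picture that a camera, given by its name, has taken for a name from the list of things; names that differ only in an ending like _2 or _b are one class to them, and where a whole thing is asked for, a point or a joint stands for the part that bears it (a point fixed in the world has none). Each returns a list of dicts, best first, with "p" (0 to 1); they miss things now and then, are a little off and sometimes report something else, mostly with a low value. They report only what shows in the picture. A call takes as long as a camera call.
- bot.outline_of(camera, target): "mask" (480x640 bool, what is visible of it) and "xy" ([column, row] as shares, 0 to 1, of the picture: columns of its width, rows of its height, amid what is visible of it).
- bot.pinpoint(camera, target): "xy" ([column, row] as shares, 0 to 1, of the picture: columns of its width, rows of its height: a listed point, or the origin of a listed thing).
The state is a dict: "time_s": time; "joint_positions": joint angles; "qvel": joint speeds; "tau": joint torques, N m; "position": TCP position; "tcp_rot": TCP orientation; "force": force on the tool from outside, world axes, zero at the start; "moment": the same for the moment, N m; "opening": opening from 0.0 (shut) to 1.0 (fully open); "grasp_force": force on a finger pad.
Only numpy, scipy, OpenCV 4.12 (cv2) and the standard library are available. Lean on these libraries where they do the work, as an engineer would, in place of code of your own. Each camera call takes 0.05 s, during which the arm holds its last target. There are 200 camera calls.

TASK

Pick up the gauge blade by its yellow tab and slide it flat along the steel blade table into the gap under the brass foot of the little bench press. Then turn the red adjusting screw down until the blade just drags: it must no longer slip freely, yet still slide under a light push or pull of about 4 to 6 newtons; never jam it. Leave the blade lying in the gap with its tip out past the foot, let go of everything, and leave the bowl, the oil can and the spanner where they are.

Things in the scene. Friction and masses are not known exactly. Their poses are not given: they have to be found in the camera images.
- press: Fixed grey and dark steel bench press. Origin: underside of its base, straight below the screw axis; z up; the blade goes in from its -x side (robot's side), along x at y = 0. Base plate 12 mm high, x -150 to +90, 160 mm wide. Column on +y: x -28 to +28 mm, y +45 to +77 mm. Head over the foot: x -28 to +28, y -28 to +77, z 88 to 128 mm.
- blade_table (a point): Point on the press's screw axis, in the flat steel top of its blade table, 40 mm above the bench; axes as the press. The table spans x -137 to +43 mm and y -35 to +35 mm of here. The gap between it and the foot's face at screw = 0 is 10.5 mm on average, but up to 2.5 mm more or less from run to run, unmeasured; at the start there is always at least 1.5 mm of play over the 5 mm blade.
- plunger: Steel plunger lowered by the screw; it carries the brass foot (30 mm across, flat face 22 mm). Origin on the screw axis, 74.5 mm over the bench at screw = 0; it does not show where the foot's face is. Once on the blade the foot yields upwards: it presses with 0.4 N plus 3.5 N per mm of further descent. Well set is 1.8 to 6.5 N; over 15 N is jammed.
- screw (a joint): Adjusting screw, vertical axis, rad. It grows as the screw turns clockwise seen from above, range 0 to 4.0; each radian lowers the foot by 3 mm. It starts between 0 and 0.4, takes about 0.12 Nm to turn and stays where it is left.
- screw_grip (a point): Point on the screw axis at the height to grip, 165 mm above the bench. It turns with the screw: x runs along the red wing (46 mm long, 14 mm wide, from 142 to 174 mm above the bench), under which is a black disc of 48 mm diameter. At screw = 0 its x axis is parallel to press x.
- gauge: Loose gauge blade 0.13 to 0.21 kg: steel strip 5 mm thick, 22 wide, 132 long; yellow tab (24 mm along, 14 across, top 45 mm above the underside) flush with its rear end. Origin: strip underside below the tab's middle; x runs to the tip, z up. Friction 0.6 +-0.1 on table and foot: pushed low down, it slides at 1.2 x foot force + 1 N (a halted push reads 1.1 x); pushed high it tips and drags more.
- gauge_tip (a point): Tip end of the gauge blade, on its underside, 120 mm from the middle of the tab.
- bowl: Loose red bowl, 110 mm across, 50 mm high, a bystander. Origin: centre of its underside.
- oil: Loose blue oil can, 52 mm across, 110 mm high, a bystander. Origin: centre of its underside.
- spanner: Loose steel spanner 160 mm long, a bystander. Origin near the middle of its underside, x along it.

How it is judged:
By the outcome, as a careful person would: the job done as asked, in the order asked, and still so for the second after the job is handed in, with the robot touching nothing.
It also fails if it takes over 72 s, if anything falls off the work surface, if the arm or the gripper's body presses on something with over 40 N, if the wrist force passes 120 N, or if a joint passes its speed limit or range.

## Working session

There is one attempt and no reset: what is moved stays moved. The work goes in short steps, Python scripts to look and compute and a tool call to move; the robot and the scene stay as the last step left them, time stands still between calls to the robot, and variables do not carry over. Pictures are saved under pics/ and viewed, at most 10 in all, crops included, and the job is handed in when it is done.

Besides the shell and the picture viewer there is one more tool, called after "Emit:" by a JSON object that holds its "name" and its "arguments". apply_moves: Moves the arm, as the interface text tells. Its arguments: {"type":"object","properties":{"plan":{"type":"array","items":{"type":"number"}},"grip":{"type":"number"}},"required":["plan"]}

```bash
mkdir -p pics; ls; cat > h.py <<'E'
import numpy as np, cv2
from rig import bot
np.set_printoptions(precision=4,suppress=True)
def K(i):
    f=240/np.tan(np.radians(i["vertical_fov"])/2); return f
def pose(cam):
    i=bot.camera_info(cam)
    if "rvec" in i:
        R=cv2.Rodrigues(np.array(i["rvec"],float))[0]; t=np.array(i["tvec"],float).ravel()
        return i,R.T,-R.T@t
    s=bot.read_state(); T=np.eye(4);T[:3,:3]=np.array(s["tcp_rot"]).reshape(3,3);T[:3,3]=s["position"]
    M=T@np.array(i["mount"]); return i,M[:3,:3],M[:3,3]
def ray(P,uv):
    i,R,c=P; f=K(i); uv=np.atleast_2d(np.asarray(uv,float))
    d=cv2.undistortPoints(uv.reshape(-1,1,2),np.array([[f,0,i["cx"]],[0,f,i["cy"]],[0,0,1]]),np.array([i["k1"],0,0,0,0.])).reshape(-1,2)
    return np.c_[d,np.ones(len(d))]@R.T,c
def onz(P,uv,z):
    d,c=ray(P,uv); return c+d*((z-c[2])/d[:,2])[:,None]
def pts(P,depth,mask):
    v,u=np.nonzero(mask&(depth>0)); d,c=ray(P,np.c_[u,v]); return c+d*depth[v,u][:,None]
def px(xy): return np.array(xy)*[640,480]
def save(name,im): cv2.imwrite("pics/"+name+".png",im[:,:,::-1])
E
python3 - <<'E'
from h import *
s=bot.read_state();print(s["position"],bot.hold_point_z,s["force"],s["opening"]);print(np.array(s["tcp_rot"]))
Z=dict(press=0,blade_table=.04,plunger=.0745,screw_grip=.165,gauge=0,gauge_tip=0,bowl=0,oil=0,spanner=0)
for c in ["scene","top"]:
    P=pose(c); im,d=bot.capture(c); save(c,im); np.savez(c,im=im,d=d)
    print(c,P[2])
    for n,z in Z.items():
        r=bot.pinpoint(c,n)
        for q in r[:2]: print(n,round(q["p"],2),px(q["xy"]).round(1),onz(P,px(q["xy"]),z)[0])
E
```

```text
pics
[0.2428 0.5751 0.2216] 0.0187 [-0.5937 -0.2246  0.0148] 0.9998197721987829
[[-0.9211  0.3892 -0.0012]
 [ 0.3892  0.9211 -0.0018]
 [ 0.0004 -0.0021 -1.    ]]
scene [1.1718 0.4212 1.2198]
press 0.64 [317.9 287.7] [0.6292 0.0566 0.    ]
press 0.49 [263.5 236.9] [ 0.5795 -0.1476  0.    ]
screw_grip 0.71 [207.  270.6] [ 0.7999 -0.1236  0.165 ]
screw_grip 0.7 [319.4 252. ] [0.6245 0.0593 0.165 ]
gauge 0.75 [271.7 199.5] [ 0.4667 -0.2018  0.    ]
gauge_tip 0.56 [266.1 234.9] [ 0.5707 -0.1454  0.    ]
bowl 0.76 [207.3 269.5] [ 0.7387 -0.2102  0.    ]
oil 0.77 [467.1 303.2] [0.4667 0.3907 0.    ]
spanner 0.59 [423.8 376.9] [0.6925 0.3872 0.    ]
top [0.4733 0.0375 1.1244]
press 0.9 [313.2 230.8] [0.6195 0.0624 0.    ]
press 0.6 [430.6 298.4] [ 0.4635 -0.2086  0.    ]
blade_table 0.58 [314.4 226.7] [0.6237 0.059  0.04  ]
screw_grip 0.88 [312.6 216.6] [0.6268 0.0602 0.165 ]
gauge 0.59 [432.1 296.4] [ 0.4682 -0.2122  0.    ]
gauge 0.36 [314.3 229.7] [0.6222 0.0599 0.    ]
gauge_tip 0.65 [403.7 253.2] [ 0.5677 -0.1484  0.    ]
bowl 0.75 [426.7 182.8] [ 0.7345 -0.2046  0.    ]
bowl 0.38 [173.8 300.4] [0.4561 0.384  0.    ]
oil 0.76 [170.9 299.8] [0.4574 0.3909 0.    ]
spanner 0.58 [173.6 196.7] [0.6997 0.3934 0.    ]
```

```bash
python3 - <<'E'
from h import *
P=pose("top");z=np.load("top.npz");im,d=z["im"],z["d"]
full=np.ones(d.shape,bool)
v,u=np.nonzero(d>0);X=pts(P,d,full)
hsv=cv2.cvtColor(im,cv2.COLOR_RGB2HSV)[v,u]
def box(m,n):
    Y=X[m]; r=cv2.minAreaRect((Y[:,:2]*1000).astype(np.float32)); print(n,m.sum(),"rect",np.round(r[0],1),np.round(r[1],1),round(r[2],1),"zmed",np.median(Y[:,2]).round(4))
near=lambda x,y,r:np.hypot(X[:,0]-x,X[:,1]-y)<r
yel=(hsv[:,0]>18)&(hsv[:,0]<36)&(hsv[:,1]>110)&(hsv[:,2]>80)
box(yel&near(.467,-.21,.06)&(X[:,2]>.035),"tab")
box(near(.5,-.18,.15)&(X[:,2]>.003)&(X[:,2]<.009),"strip")
red=((hsv[:,0]<8)|(hsv[:,0]>172))&(hsv[:,1]>120)
box(red&near(.625,.06,.05)&(X[:,2]>.16),"wing")
box(near(.6,.06,.2)&(abs(X[:,2]-.04)<.004),"table")
box(near(.6,.06,.2)&(abs(X[:,2]-.128)<.004),"head")
box(near(.6,.06,.2)&(abs(X[:,2]-.012)<.004),"base")
crop=im[120:380,140:500]
save("top_c",cv2.resize(crop,None,fx=2.2,fy=2.2,interpolation=cv2.INTER_CUBIC))
E
```

```text
tab 74 rect [ 468.5 -209.2] [23.4 14.8] 24.3 zmed 0.0459
strip 2245 rect [ 499.2 -179.2] [296.6 295.5] 56.8 zmed 0.004
wing 153 rect [623.8  58.3] [14.  45.2] 78.9 zmed 0.1745
table 1566 rect [576.5  65.2] [179.6  89.8] 3.7 zmed 0.0407
head 814 rect [622.8  82.8] [ 56.5 104.8] 4.0 zmed 0.1287
base 3613 rect [578.9  74.9] [297.1 228.2] 15.9 zmed 0.0127
```

View pics/top_c.png

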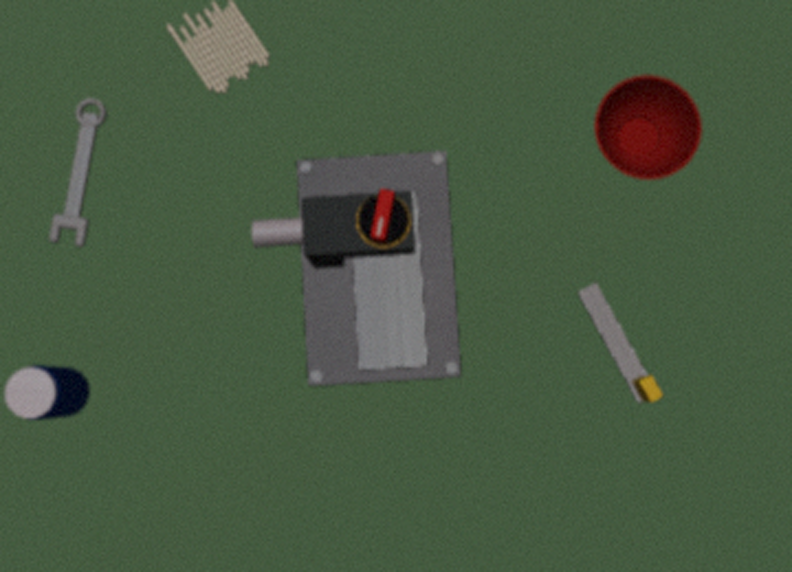

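View pics/scene.png

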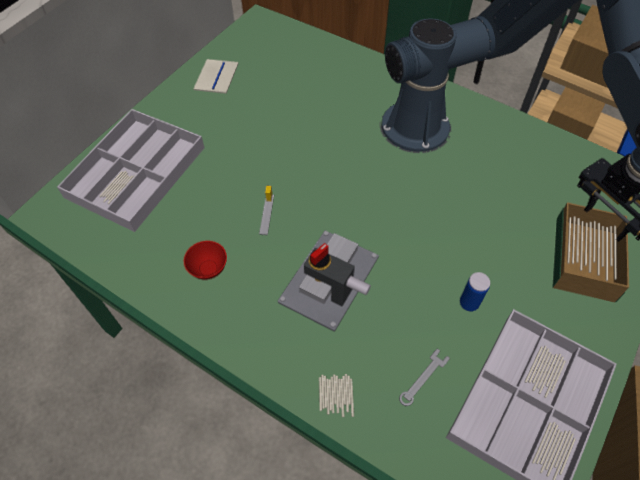

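The top picture shows the press with its red wing at crop (383,215) and a yaw of about 4°. The yellow tab is at (650,388) and the blade tip at (590,288). The oil can, spanner and bowl are clear of the route. The scene view agrees with this layout. Next I refine the blade line.

```bash
python3 - <<'E'
from h import *
P=pose("top");z=np.load("top.npz");im,d=z["im"],z["d"]
v,u=np.nonzero(d>0);X=pts(P,d,np.ones(d.shape,bool));hsv=cv2.cvtColor(im,cv2.COLOR_RGB2HSV)[v,u]
def rect(m,n,zz):
    q=onz(P,np.c_[u[m],v[m]],zz); r=cv2.minAreaRect((q[:,:2]*1000).astype(np.float32))
    l=cv2.fitLine((q[:,:2]*1000).astype(np.float32),cv2.DIST_L2,0,.01,.01).ravel()
    print(n,m.sum(),np.round(r[0],1),np.round(r[1],1),round(r[2],1),"line",np.degrees(np.arctan2(l[1],l[0])).round(2),l[2:].round(1))
gray=(hsv[:,1]<60)
rect(gray&(np.hypot(X[:,0]-.52,X[:,1]+.18)<.085)&(X[:,2]<.02),"strip",.005)
C=np.array([.6245,.0584]);a=np.radians(4);R=np.array([[np.cos(a),-np.sin(a)],[np.sin(a),np.cos(a)]])
L=(X[:,:2]-C)@R
rect((abs(L[:,1])<.06)&(abs(L[:,0]+.09)<.055)&(abs(X[:,2]-.0405)<.008)&gray,"table",.04)
rect((abs(L[:,1]-.02)<.08)&(abs(L[:,0])<.05)&(abs(X[:,2]-.128)<.006),"head",.128)
rect((abs(L[:,1])<.11)&(abs(L[:,0]+.03)<.15)&(abs(X[:,2]-.012)<.006)&(X[:,2]>.008)&gray,"base",.012)
E
```

```text
strip 569 [ 517.1 -184.1] [133.4  26.4] 28.2 line 26.6 [ 524.2 -180. ]
table 1415 [538.6  52.8] [102.5  70. ] 3.9 line 2.94 [538.3  52.7]
head 872 [622.2  82.7] [ 56.5 104.7] 3.8 line 89.86 [620.4  95.9]
base 3791 [593.4  66.5] [239.6 159.7] 3.7 line -4.37 [592.6  62.9]
```

Emit:
{"name": "apply_moves", "arguments": {"plan": [0.4,-0.98,0,0.32,0.4,-0.98,0,0.32,0.4,-0.98,0,0.32,0.4,-0.98,0,0.32,0.4,-0.98,0,0.32,0.4,-0.98,0,0.32,0.4,-0.98,0,0.32,0.4,-0.98,0,0.32,0.16,-0.98,0,0.32,0.16,-0.98,0,0.32,0.16,-0.98,0,0.32,0.16,-0.98,0,0.32]}}

```text
time_s: 2.5
position: [0.4356, -0.014, 0.2229]
tcp_rot: [[-0.963, -0.269, 0.001], [-0.269, 0.963, -0.0], [-0.001, -0.0, -1.0]]
force: [0.6, 0.2, -0.1]
opening: 0.998
grasp_force: 0.0
```

Emit:
{"name": "apply_moves", "arguments": {"plan": [0.16,-0.98,0,0.32,0.16,-0.98,0,0.32,0.16,-0.98,0,0.32,0.16,-0.98,0,0.32,0,0,0,0,0,0,0,0]}}

```text
time_s: 3.25
position: [0.4667, -0.2078, 0.2223]
tcp_rot: [[-0.881, -0.473, -0.001], [-0.473, 0.881, 0.001], [0.0, 0.002, -1.0]]
force: [-0.3, 0.2, 0.2]
opening: 0.998
grasp_force: 0.0
```

```bash
cat > w.py <<'E'
from h import *
def look(n):
    P=pose("wrist"); im,d=bot.capture("wrist"); save(n,im)
    v,u=np.nonzero(d>0);X=pts(P,d,np.ones(d.shape,bool));hsv=cv2.cvtColor(im,cv2.COLOR_RGB2HSV)[v,u]
    return P,u,v,X,hsv
def rect(P,u,v,m,n,zz):
    if m.sum()<5: print(n,"none");return
    q=onz(P,np.c_[u[m],v[m]],zz); r=cv2.minAreaRect((q[:,:2]*1000).astype(np.float32))
    print(n,m.sum(),np.round(r[0],1),np.round(r[1],1),round(r[2],1))
def st():
    s=bot.read_state();R=np.array(s["tcp_rot"]);print("t",s["time_s"],"p",np.array(s["position"]),"yawY",np.degrees(np.arctan2(R[1,1],R[0,1])).round(2),"F",np.array(s["force"]),"op",round(s["opening"],3),"gf",s["grasp_force"],"j6",s["joint_positions"][5])
E
python3 - <<'E'
from w import *
st(); P,u,v,X,h=look("w1")
gray=h[:,1]<60; yel=(h[:,0]>18)&(h[:,0]<36)&(h[:,1]>110)
nr=np.hypot(X[:,0]-.517,X[:,1]+.184)<.1
rect(P,u,v,yel&nr&(abs(X[:,2]-.045)<.004),"tabtop",.045)
rect(P,u,v,gray&nr&(X[:,2]<.012)&(X[:,2]>.0025),"strip",.005)
for n in ["gauge","gauge_tip"]:
    for q in bot.pinpoint("wrist",n)[:1]: print(n,q["p"],onz(P,px(q["xy"]),0)[0])
E
```

```text
t 3.25 p [ 0.4667 -0.2078  0.2223] yawY 118.24 F [-0.2806  0.2146  0.2073] op 0.998 gf 0.0 j6 -154.81379459171168
tabtop 459 [ 468.9 -213. ] [23.6 12.4] 28.2
strip 2408 [ 517.3 -187.3] [131.8  21.9] 28.2
gauge_tip 0.88 [ 0.5731 -0.1562  0.    ]
```

View pics/w1.png

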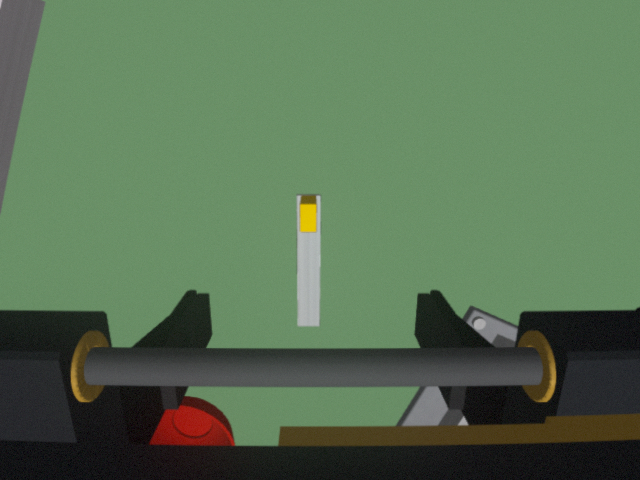

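The wrist picture shows the blade with its tab at (309,218) and tip at (309,325), centred between the fingers and aligned with them. I go down and grip.

Emit:
{"name": "apply_moves", "arguments": {"plan": [0.05,-0.06,-1,0,0,0,-1,0,0,0,-1,0,0,0,-0.8,0,0,0,-0.44,0,0,0,0,0]}}

```text
time_s: 4.15
position: [0.4688, -0.2096, 0.0093]
tcp_rot: [[-0.88, -0.475, -0.003], [-0.475, 0.88, 0.002], [0.002, 0.004, -1.0]]
force: [-0.6, -0.2, -0.7]
opening: 1.0
grasp_force: 0.0
```

Emit:
{"name": "apply_moves", "arguments": {"plan": [0,0,0,0,0,0,0,0,0,0,0,0,0,0,0,0,0,0,0,0], "grip": 1}}

```text
time_s: 4.78
position: [0.4698, -0.2114, 0.0108]
tcp_rot: [[-0.881, -0.474, 0.0], [-0.474, 0.881, -0.0], [-0.0, -0.0, -1.0]]
force: [-0.6, -0.1, 0.4]
opening: 0.515
grasp_force: 0.0
```

Emit:
{"name": "apply_moves", "arguments": {"plan": [0,0,0,0,0,0,0,0,0,0,0,0,0,0,0,0,0,0,0,0]}}

```text
time_s: 5.4
position: [0.4696, -0.2112, 0.0105]
tcp_rot: [[-0.881, -0.474, -0.0], [-0.474, 0.881, 0.0], [0.0, 0.0, -1.0]]
force: [0.4, 0.1, 0.2]
opening: 0.159
grasp_force: 30.0
```

Emit:
{"name": "apply_moves", "arguments": {"plan": [0,0,0.5,0,0,0,1,0,0,0,0.5,0,0,0,0,0,0,0,0,0]}}

```text
time_s: 6.02
position: [0.4689, -0.2107, 0.1096]
tcp_rot: [[-0.881, -0.474, -0.002], [-0.474, 0.881, 0.001], [0.001, 0.002, -1.0]]
force: [0.3, 0.8, -1.8]
opening: 0.156
grasp_force: 30.0
```

```bash
python3 - <<'E'
from w import *
for i in range(3): st(); bot.capture("wrist")
P,u,v,X,h=look("w2")
s=bot.read_state();R=np.array(s["tcp_rot"]);L=(X-np.array(s["position"]))@R
gray=h[:,1]<60; yel=(h[:,0]>18)&(h[:,0]<36)&(h[:,1]>110)
m=gray&(abs(L[:,1])<.03)&(abs(L[:,0])<.15)&(L[:,2]<.03)&(L[:,2]>-.02)
m2=yel&(abs(L[:,1])<.03)
for n,k in (("strip",m),("tab",m2)):
    Y=X[k]; 
    if k.sum()<20: print(n,"few");continue
    r=cv2.minAreaRect((Y[:,:2]*1000).astype(np.float32)); print(n,k.sum(),r,np.median(Y[:,2]))
    A=np.c_[L[k][:,0],np.ones(k.sum())];print(np.linalg.lstsq(A,Y[:,2],rcond=None)[0], L[k].min(0),L[k].max(0))
E
```

```text
t 6.025 p [ 0.4689 -0.2107  0.1096] yawY 118.29 F [ 0.3389  0.8035 -1.8411] op 0.156 gf 29.99847157392651 j6 -154.95942860028023
t 6.075 p [ 0.4687 -0.2106  0.1092] yawY 118.29 F [ 0.4325 -0.0985 -1.555 ] op 0.155 gf 29.99853600282222 j6 -154.9576561413984
t 6.125 p [ 0.4687 -0.2106  0.1091] yawY 118.29 F [-0.1994 -0.1379 -1.0151] op 0.157 gf 29.99856472481042 j6 -154.95834420943933
strip 2131 ((490.9251708984375, -199.88816833496094), (75.53527069091797, 29.818660736083984), 28.419965744018555) 0.10327912056792463
[0.0193 0.1043] [-0.0623 -0.0158 -0.019 ] [0.0133 0.0141 0.011 ]
tab 10819 ((447.75927734375, -222.27146911621094), (40.81816482543945, 47.15763473510742), 69.63057708740234) 0.2052183328858545
[3.8391 0.1037] [ 0.0025 -0.03   -0.1078] [0.0379 0.03   0.0051]
```

View pics/w2.png

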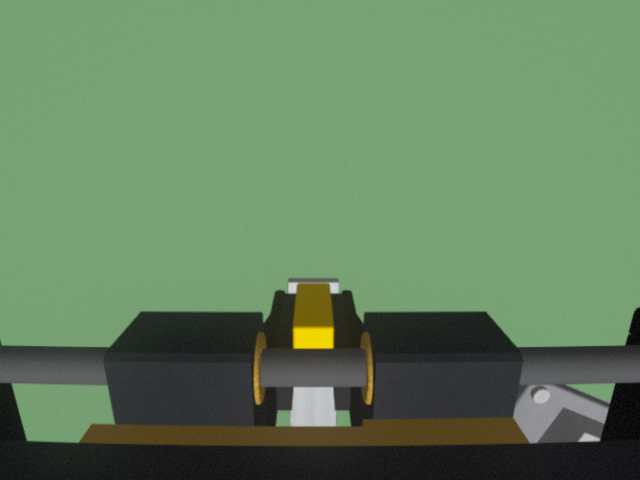

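The tab is held in the pads, with the wrist view centred at (313,315). The blade is near level and its underside is about 10 mm under the TCP. I carry it to just before the table.

Emit:
{"name": "apply_moves", "arguments": {"plan": [-0.08,0.86,-0.13,-0.41,-0.08,0.86,-0.13,-0.41,0,0.86,-0.13,-0.41,0,0.86,-0.13,-0.41,0,0.86,-0.13,-0.41,0,0.86,-0.13,-0.41,0,0,0,0,0,0,0,0]}}

```text
time_s: 7.22
position: [0.4618, 0.0466, 0.0711]
tcp_rot: [[-0.998, -0.066, -0.0], [-0.066, 0.998, -0.0], [0.0, -0.0, -1.0]]
force: [-0.5, -0.4, -1.0]
opening: 0.158
grasp_force: 30.0
```

```bash
python3 - <<'E'
from w import *
st()
a=np.radians(3.8);e=np.array([np.cos(a),np.sin(a)]);C=np.array([.624,.0584])
P,u,v,X,h=look("w3"); s=bot.read_state();print((np.array(s["position"])[:2]-C)@e,(np.array(s["position"])[:2]-C)@[-e[1],e[0]])
L=np.c_[(X[:,:2]-C)@e,(X[:,:2]-C)@[-e[1],e[0]],X[:,2]]
gray=h[:,1]<60
for lo,hi in ((.055,.072),(.034,.046)):
    k=gray&(abs(L[:,1])<.05)&(L[:,2]>lo)&(L[:,2]<hi)&(L[:,0]<-.03)&(L[:,0]>-.2)
    if k.sum()>20: print(k.sum(),np.percentile(L[k],[1,50,99],axis=0)*1000)
P=pose("top"); im,d=bot.capture("top"); save("t2",cv2.resize(im[160:330,240:400],None,fx=3.5,fy=3.5,interpolation=cv2.INTER_CUBIC))
X=pts(P,d,np.ones(d.shape,bool));L=np.c_[(X[:,:2]-C)@e,(X[:,:2]-C)@[-e[1],e[0]],X[:,2]]
k=(abs(L[:,1])<.02)&(L[:,2]>.052)&(L[:,2]<.075)&(L[:,0]<-.03)&(L[:,0]>-.2)
if k.sum()>20: print("top",k.sum(),np.percentile(L[k],[1,50,99],axis=0)*1000)
E
```

```text
t 7.225 p [0.4618 0.0466 0.0711] yawY 93.76 F [-0.5127 -0.4265 -0.9637] op 0.158 gf 29.99839193187654 j6 -101.81079703329839
-0.16238998651199377 -0.0015768719483278326
2096 [[-174.882   -13.5398   61.767 ]
 [-113.9447   -2.4514   65.3094]
 [-100.3237    8.2274   71.2632]]
448 [[-89.02   -22.4629  38.4053]
 [-83.5653  -2.4404  39.6948]
 [-78.2959  17.5663  40.8987]]
top 313 [[-112.9755  -11.4779   62.5903]
 [ -78.2757   -0.8447   66.5719]
 [ -44.5721    9.9398   71.8311]]
```

View pics/t2.png

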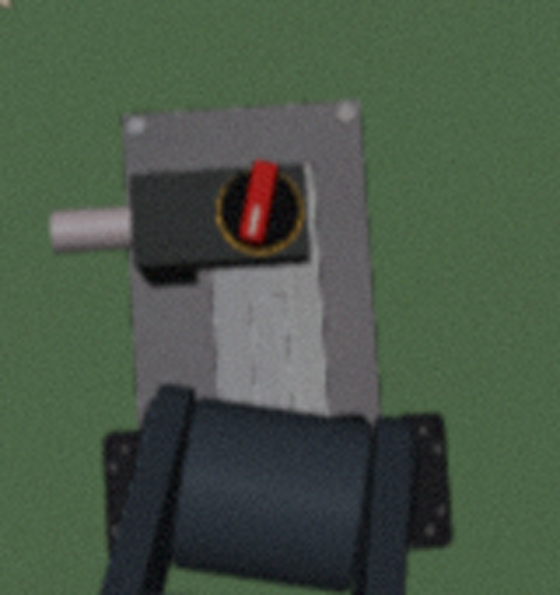

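The top view shows the press at (250,210), with the blade on the table's midline at (270,340) and the gripper behind it. I lower it onto the table.

Emit:
{"name": "apply_moves", "arguments": {"plan": [0,0.014,-0.2,0,0,0,-0.16,0,0,0,-0.06,0,0,0,0,0,0,0,0,0]}}

```text
time_s: 7.95
position: [0.4618, 0.0473, 0.0504]
tcp_rot: [[-0.998, -0.064, -0.0], [-0.064, 0.998, 0.0], [0.0, 0.0, -1.0]]
force: [0.5, -0.5, -2.3]
opening: 0.162
grasp_force: 30.0
```

```bash
python3 - <<'E'
from w import *
for i in range(3): st(); bot.capture("wrist")
E
```

```text
t 7.95 p [0.4618 0.0473 0.0504] yawY 93.69 F [ 0.4726 -0.4526 -2.2899] op 0.162 gf 29.99964305665344 j6 -101.6698578693916
t 8.0 p [0.4618 0.0474 0.0504] yawY 93.69 F [ 0.6548 -0.3963 -1.3826] op 0.158 gf 29.99976617284119 j6 -101.66774140028421
t 8.05 p [0.4618 0.0474 0.0505] yawY 93.69 F [-0.7979  0.1011 -1.3967] op 0.161 gf 29.999742787331343 j6 -101.66729809177501
```

Emit:
{"name": "apply_moves", "arguments": {"plan": [0,0,-0.016,0,0,0,0,0,0,0,0,0]}}

```text
time_s: 8.48
position: [0.4618, 0.0474, 0.05]
tcp_rot: [[-0.998, -0.065, 0.0], [-0.065, 0.998, -0.0], [-0.0, -0.0, -1.0]]
force: [-1.4, -0.6, 3.1]
opening: 0.16
grasp_force: 30.0
```

Emit:
{"name": "apply_moves", "arguments": {"plan": [0.1,0.0066,0,0,0.2,0.0133,0,0,0.2,0.0133,0,0,0,0,0,0]}}

```text
time_s: 8.98
position: [0.484, 0.0495, 0.0502]
tcp_rot: [[-0.998, -0.065, -0.006], [-0.065, 0.998, 0.001], [0.006, 0.001, -1.0]]
force: [-5.2, -0.0, 10.7]
opening: 0.158
grasp_force: 30.0
```

Emit:
{"name": "apply_moves", "arguments": {"plan": [0,0,0.012,0,0,0,0,0]}}

```text
time_s: 9.22
position: [0.4867, 0.0491, 0.0503]
tcp_rot: [[-0.998, -0.064, -0.0], [-0.064, 0.998, 0.0], [0.0, 0.0, -1.0]]
force: [-1.9, 0.8, 2.3]
opening: 0.161
grasp_force: 30.0
```

Emit:
{"name": "apply_moves", "arguments": {"plan": [0.16,0.0106,0,0,0.16,0.0106,0,0,0,0,0,0]}}

```text
time_s: 9.6
position: [0.5026, 0.0502, 0.0504]
tcp_rot: [[-0.998, -0.065, -0.001], [-0.065, 0.998, 0.0], [0.001, 0.0, -1.0]]
force: [-2.0, 0.2, 4.6]
opening: 0.161
grasp_force: 30.0
```

Emit:
{"name": "apply_moves", "arguments": {"plan": [0.155,0.0103,0,0,0.155,0.0103,0,0,0.155,0.0103,0,0,0.155,0.0103,0,0,0,0,0,0]}}

```text
time_s: 10.22
position: [0.5335, 0.0523, 0.0504]
tcp_rot: [[-0.998, -0.065, -0.001], [-0.065, 0.998, 0.0], [0.001, 0.0, -1.0]]
force: [-1.7, -0.1, 4.3]
opening: 0.157
grasp_force: 30.0
```

```bash
python3 - <<'E'
from w import *
st()
a=np.radians(3.8);e=np.array([np.cos(a),np.sin(a)]);C=np.array([.624,.0584])
s=bot.read_state();q=np.array(s["position"])[:2]-C;print(q@e,q@[-e[1],e[0]])
for c in ("top","scene"):
    P=pose(c);im,d=bot.capture(c)
    for n,z in (("gauge_tip",.04),("screw_grip",.165)):
        for r in bot.pinpoint(c,n)[:2]:
            w=onz(P,px(r["xy"]),z)[0]; print(c,n,round(r["p"],2),px(r["xy"]).round(0),(w[:2]-C)@e,(w[:2]-C)@[-e[1],e[0]])
save("s2",cv2.resize(im[215:310,270:390],None,fx=5,fy=5,interpolation=cv2.INTER_CUBIC))
E
```

```text
t 10.225 p [0.5335 0.0523 0.0504] yawY 93.7 F [-1.7244 -0.0603  4.2943] op 0.157 gf 29.998532747849822 j6 -100.05161732804676
-0.09071716841527105 -0.00012329621249137853
top screw_grip 0.73 [318. 219.] -0.002895460835107234 -0.008564269977241017
top screw_grip 0.71 [427. 183.] 0.05687906554031141 -0.23305979467878316
scene gauge_tip 0.45 [316. 287.] 0.02411564680921976 0.0030204235695215657
scene screw_grip 0.79 [316. 255.] 0.010037484835950804 -0.002116294487830599
```

View pics/s2.png

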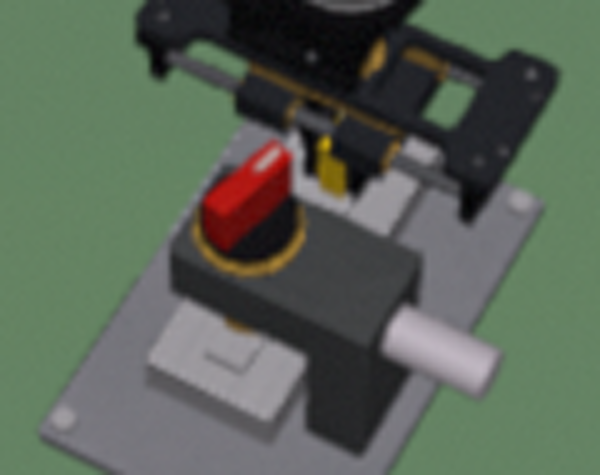

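The picture shows the blade tip out past the foot, the tip end at (235,360) and the brass foot at (238,322). The calculated tip position is about +28 mm. I release and go to the wing.

Emit:
{"name": "apply_moves", "arguments": {"plan": [0,0,0,0,0,0,0,0,0,0,0,0,0,0,0,0], "grip": 0.2}}

```text
time_s: 11.02
position: [0.5339, 0.0522, 0.0502]
tcp_rot: [[-0.998, -0.064, 0.0], [-0.064, 0.998, -0.0], [-0.0, -0.0, -1.0]]
force: [-0.2, 1.0, -0.2]
opening: 0.394
grasp_force: 0.0
```

Emit:
{"name": "apply_moves", "arguments": {"plan": [0,0,0.4,0,0,0,0.8,0,0,0,0.8,0,0,0,0.8,0,0.905,0.06,0,-0.74,0.905,0.06,0,-0.74,0,0,0,0]}}

```text
time_s: 11.9
position: [0.6275, 0.058, 0.1905]
tcp_rot: [[-0.981, 0.193, 0.004], [0.193, 0.981, -0.0], [-0.004, 0.0, -1.0]]
force: [-0.4, 0.2, 0.5]
opening: 0.401
grasp_force: 0.0
```

```bash
python3 - <<'E'
from w import *
st(); P,u,v,X,h=look("w4")
red=((h[:,0]<8)|(h[:,0]>172))&(h[:,1]>120)&(np.hypot(X[:,0]-.624,X[:,1]-.058)<.04)
k=red&(abs(X[:,2]-.174)<.004); rect(P,u,v,k,"wing",.174)
print(np.median(X[red][:,2]) if red.any() else 0)
E
```

```text
t 11.9 p [0.6275 0.058  0.1905] yawY 78.9 F [-0.37    0.1602  0.4662] op 0.401 gf 0.0 j6 -83.765080499598
wing 2487 [623.9  56.1] [13.6 46. ] 79.4
0.17346422320282773
```

View pics/w4.png

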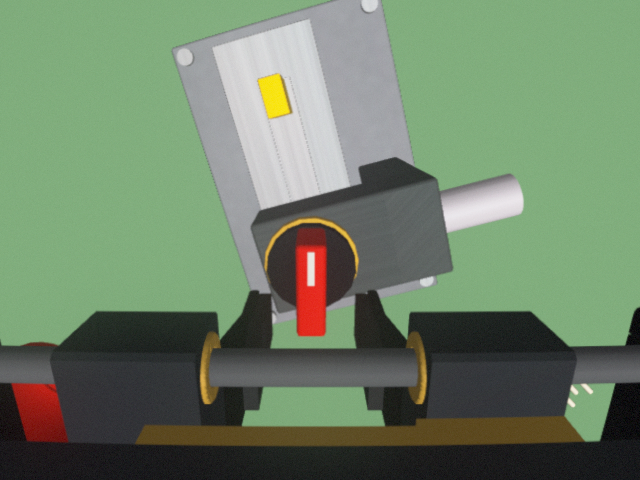

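The wing (312,280) lies midway between the fingers, with the tab at (275,96) and the blade straight in the gap. I go down and grip.

Emit:
{"name": "apply_moves", "arguments": {"plan": [0,0,-0.5,0,0,0,-0.38,0,0,0,0,0]}}

```text
time_s: 12.32
position: [0.6211, 0.0584, 0.1445]
tcp_rot: [[-0.981, 0.192, -0.006], [0.192, 0.981, 0.0], [0.006, -0.001, -1.0]]
force: [-0.7, -0.7, 0.4]
opening: 0.401
grasp_force: 0.0
```

Emit:
{"name": "apply_moves", "arguments": {"plan": [0,0,0,0,0,0,0,0,0,0,0,0,0,0,0,0,0,0,0,0], "grip": 1}}

```text
time_s: 12.95
position: [0.6245, 0.0576, 0.1472]
tcp_rot: [[-0.981, 0.192, 0.001], [0.192, 0.981, -0.001], [-0.001, -0.001, -1.0]]
force: [-1.7, -3.2, 6.0]
opening: 0.158
grasp_force: 30.0
```

Emit:
{"name": "apply_moves", "arguments": {"plan": [0,0,0,-1,0,0,0,-1,0,0,0,-1,0,0,0,-1,0,0,0,0,0,0,0,0]}}

```text
time_s: 13.7
position: [0.6247, 0.0578, 0.1472]
tcp_rot: [[-0.628, 0.779, 0.001], [0.779, 0.628, -0.001], [-0.001, 0.001, -1.0]]
force: [-1.4, -2.6, 5.5]
opening: 0.158
grasp_force: 30.0
```

```bash
python3 - <<'E'
from w import *
for i in range(3): st(); print(bot.read_state()["moment"]); bot.capture("wrist")
E
```

```text
t 13.7 p [0.6247 0.0578 0.1472] yawY 38.87 F [-1.4356 -2.6395  5.5474] op 0.158 gf 30.000966140069067 j6 -43.74295518434517
[-0.4538  0.2203 -0.1119]
t 13.75 p [0.6247 0.0578 0.1472] yawY 38.87 F [-0.728  -1.174   5.8958] op 0.157 gf 30.00092705246061 j6 -43.74271110210004
[-0.4599  0.2055 -0.1646]
t 13.8 p [0.6247 0.0579 0.1473] yawY 38.87 F [-1.7762 -1.4552  5.5322] op 0.157 gf 30.00106494873762 j6 -43.74486203076806
[-0.4448  0.2937 -0.1373]
```

Emit:
{"name": "apply_moves", "arguments": {"plan": [0,0,0,-1,0,0,0,-1,0,0,0,-0.5,0,0,0,0]}}

```text
time_s: 14.35
position: [0.6249, 0.0579, 0.1473]
tcp_rot: [[-0.239, 0.971, 0.002], [0.971, 0.239, -0.0], [-0.001, 0.001, -1.0]]
force: [-1.2, -2.1, 5.7]
opening: 0.16
grasp_force: 30.0
```

Emit:
{"name": "apply_moves", "arguments": {"plan": [0,0,0,0,0,0,0,0,0,0,0,0], "grip": 0.3}}

```text
time_s: 14.72
position: [0.624, 0.0585, 0.1459]
tcp_rot: [[-0.24, 0.971, -0.001], [0.971, 0.24, 0.0], [0.001, -0.001, -1.0]]
force: [-0.6, -0.6, -0.2]
opening: 0.334
grasp_force: 0.0
```

Emit:
{"name": "apply_moves", "arguments": {"plan": [0,0,0.5,0,0,0,0.4,0,-0.6,-0.04,0,1,-0.7,-0.04,0,1,-0.7,-0.05,0,1,-0.46,-0.03,0,1,0,0,-0.5,1,0,0,-0.5,1,0,0,-0.3,1,0,0,0,1], "grip": 1}}

```text
time_s: 15.98
position: [0.5002, 0.0504, 0.125]
tcp_rot: [[-0.997, -0.074, -0.003], [-0.074, 0.997, 0.001], [0.003, 0.001, -1.0]]
force: [-0.4, 1.2, 0.1]
opening: 0.003
grasp_force: 0.0
```

```bash
cat > pf.py <<'E'
from w import *
a=np.radians(3.8);e=np.array([np.cos(a),np.sin(a)]);C=np.array([.624,.0584])
def pr(): 
    s=bot.read_state();q=np.array(s["position"])[:2]-C;print("press",q@e,q@[-e[1],e[0]])
def wing(c="top"):
    P=pose(c);im,d=bot.capture(c);v,u=np.nonzero(d>0);X=pts(P,d,np.ones(d.shape,bool));h=cv2.cvtColor(im,cv2.COLOR_RGB2HSV)[v,u]
    red=((h[:,0]<8)|(h[:,0]>172))&(h[:,1]>120)&(np.hypot(X[:,0]-.624,X[:,1]-.058)<.04)&(abs(X[:,2]-.174)<.005)
    rect(P,u,v,red,"wing",.174)
E
python3 - <<'E'
from pf import *
st();pr();wing()
P,u,v,X,h=look("w5")
yel=(h[:,0]>18)&(h[:,0]<36)&(h[:,1]>110)&(abs(X[:,2]-.085)<.006)
L=(X[yel][:,:2]-C)@np.c_[e,[-e[1],e[0]]]
if len(L): print(len(L),np.percentile(L,[1,50,99],axis=0)*1000)
for i in range(4): print(np.array(bot.read_state()["force"])); bot.capture("wrist")
E
```

```text
t 15.975 p [0.5002 0.0504 0.125 ] yawY 94.22 F [-0.3574  1.2414  0.1388] op 0.003 gf 0.0 j6 -101.23685376854941
press -0.124019511079776 0.0002242215511945517
wing 148 [624.1  58. ] [14.1 45.3] 14.4
68 [[-102.6583   -1.5322]
 [ -93.4523   -1.0039]
 [ -83.4689   -0.787 ]]
[-0.4464  0.9107 -0.2354]
[1.0677 0.4629 0.061 ]
[0.6599 0.7697 0.5217]
[0.2967 0.1952 0.2613]
```

Emit:
{"name": "apply_moves", "arguments": {"plan": [0,0,-0.8,0,0,0,-0.8,0,0,0,-0.02,0,0,0,0,0]}}

```text
time_s: 16.77
position: [0.5019, 0.0501, 0.0461]
tcp_rot: [[-0.998, -0.067, 0.001], [-0.067, 0.998, -0.0], [-0.001, -0.0, -1.0]]
force: [0.7, 0.5, -0.7]
opening: 0.008
grasp_force: 0.0
```

Emit:
{"name": "apply_moves", "arguments": {"plan": [0.1,0.0066,0,0,0.1,0.0066,0,0,0.02,0.0013,0,0]}}

```text
time_s: 17.15
position: [0.5131, 0.0509, 0.0462]
tcp_rot: [[-0.998, -0.068, 0.002], [-0.068, 0.998, -0.0], [-0.002, -0.0, -1.0]]
force: [0.0, 0.2, 1.0]
opening: 0.003
grasp_force: 0.4
```

Emit:
{"name": "apply_moves", "arguments": {"plan": [0.02,0.0013,0,0,0.02,0.0013,0,0]}}

```text
time_s: 17.4
position: [0.5137, 0.0511, 0.0453]
tcp_rot: [[-0.998, -0.068, -0.001], [-0.068, 0.998, 0.0], [0.001, 0.0, -1.0]]
force: [-1.7, -0.1, 1.1]
opening: 0.005
grasp_force: 0.7
```

Emit:
{"name": "apply_moves", "arguments": {"plan": [0.02,0.0013,0,0,0.02,0.0013,0,0]}}

```text
time_s: 17.65
position: [0.5161, 0.0512, 0.0453]
tcp_rot: [[-0.998, -0.068, -0.001], [-0.068, 0.998, 0.0], [0.001, 0.0, -1.0]]
force: [-1.3, -0.1, 1.1]
opening: 0.005
grasp_force: 0.7
```

Emit:
{"name": "apply_moves", "arguments": {"plan": [0.02,0.0013,0,0,0.02,0.0013,0,0]}}

```text
time_s: 17.9
position: [0.5184, 0.0513, 0.0453]
tcp_rot: [[-0.998, -0.068, 0.0], [-0.068, 0.998, -0.0], [-0.0, -0.0, -1.0]]
force: [-0.5, 0.4, -0.1]
opening: 0.002
grasp_force: 0.4
```

```bash
python3 - <<'E'
from pf import *
st();pr()
for i in range(3): print(np.array(bot.read_state()["force"])); bot.capture("wrist")
P,u,v,X,h=look("w6")
yel=(h[:,0]>18)&(h[:,0]<36)&(h[:,1]>110)&(abs(X[:,2]-.085)<.006)
L=(X[yel][:,:2]-C)@np.c_[e,[-e[1],e[0]]]
if len(L): print(len(L),np.percentile(L,[1,50,99],axis=0)*1000)
P=pose("scene");bot.capture("scene")
for r in bot.pinpoint("scene","gauge_tip")[:2]:
  w=onz(P,px(r["xy"]),.04)[0]; print(r["p"],(w[:2]-C)@e)
E
```

```text
t 17.9 p [0.5184 0.0513 0.0453] yawY 93.89 F [-0.488   0.3728 -0.1376] op 0.002 gf 0.3985420273420459 j6 -100.54457818683954
press -0.105788381118442 -8.543150441259062e-05
[-0.488   0.3728 -0.1376]
[-1.4029  0.7554 -0.1018]
[-0.8079 -0.7106  0.8799]
532 [[-108.6167   -6.7921]
 [ -85.1581   -1.5328]
 [ -81.1122    3.5836]]
0.49 0.03911191807173412
```

Emit:
{"name": "apply_moves", "arguments": {"plan": [-0.06,-0.004,0,0,0,0,0.9,0,0,0,1,-0.98,0,0,1,-1,0.3,0.02,0,-1,0.6,0.04,0,-1,0.7,0.046,0,-1,0.572,0.04,0,-1,0,0,-0.2,-1,0,0,-0.3,-0.97,0,0,-0.39,0,0,0,0,0], "grip": 0.3}}

```text
time_s: 19.7
position: [0.6221, 0.0585, 0.1441]
tcp_rot: [[-0.249, 0.969, -0.004], [0.969, 0.249, 0.0], [0.001, -0.004, -1.0]]
force: [0.1, -0.4, -0.1]
opening: 0.348
grasp_force: 0.0
```

```bash
python3 - <<'E'
from pf import *
st();pr()
E
```

```text
t 19.7 p [0.6221 0.0585 0.1441] yawY 14.4 F [ 0.0866 -0.3575 -0.148 ] op 0.348 gf 0.0 j6 -19.256776546818067
press -0.001868749168720413 0.00021268419896370617
```

Still settling after the move. I grip and turn 30°.

Emit:
{"name": "apply_moves", "arguments": {"plan": [0,0,0,0,0,0,0,0,0,0,0,0,0,0,0,0], "grip": 1}}

```text
time_s: 20.2
position: [0.6247, 0.0584, 0.1468]
tcp_rot: [[-0.249, 0.969, 0.002], [0.969, 0.249, -0.0], [-0.001, 0.002, -1.0]]
force: [0.5, 0.3, 3.5]
opening: 0.154
grasp_force: 30.0
```

Emit:
{"name": "apply_moves", "arguments": {"plan": [0,0,0,-1,0,0,0,-1,0,0,0,-1,0,0,0,0]}}

```text
time_s: 20.7
position: [0.6252, 0.0584, 0.1468]
tcp_rot: [[0.268, 0.964, 0.003], [0.964, -0.268, 0.0], [0.001, 0.003, -1.0]]
force: [1.4, -0.0, 3.7]
opening: 0.155
grasp_force: 30.0
```

Emit:
{"name": "apply_moves", "arguments": {"plan": [0,0,0,0,0,0,0,0,0,0,0,0], "grip": 0.3}}

```text
time_s: 21.08
position: [0.623, 0.0584, 0.1453]
tcp_rot: [[0.268, 0.963, -0.002], [0.963, -0.268, 0.0], [-0.0, -0.002, -1.0]]
force: [-0.7, -0.7, 0.4]
opening: 0.336
grasp_force: 0.0
```

Emit:
{"name": "apply_moves", "arguments": {"plan": [0,0,0.5,0,0,0,0.4,1,-0.6,-0.04,0,1,-0.7,-0.05,0,1,-0.6,-0.04,0,1,-0.356,-0.02,0,1,0,0,-0.3,1,0,0,-0.5,1,0,0,-0.5,1,0,0,-0.3,1,0,0,-0.3,1,0,0,-0.3,0.93], "grip": 1}}

```text
time_s: 22.58
position: [0.5108, 0.0509, 0.0802]
tcp_rot: [[-0.998, -0.07, -0.001], [-0.07, 0.998, 0.0], [0.001, 0.0, -1.0]]
force: [-1.0, 0.7, -1.0]
opening: 0.006
grasp_force: 0.0
```

Emit:
{"name": "apply_moves", "arguments": {"plan": [0,0,-0.4,0,0,0,-0.3,0,0,0,0,0,0,0,0,0]}}

```text
time_s: 23.08
position: [0.5113, 0.0509, 0.0461]
tcp_rot: [[-0.998, -0.065, 0.001], [-0.065, 0.998, -0.0], [-0.001, -0.0, -1.0]]
force: [0.0, 0.3, -0.3]
opening: 0.006
grasp_force: 0.0
```

Emit:
{"name": "apply_moves", "arguments": {"plan": [0.06,0.004,0,0,0.04,0.0026,0,0,0.02,0.0013,0,0]}}

```text
time_s: 23.45
position: [0.5176, 0.0513, 0.0462]
tcp_rot: [[-0.998, -0.065, 0.001], [-0.065, 0.998, -0.0], [-0.001, -0.0, -1.0]]
force: [-0.5, -0.2, 0.2]
opening: 0.004
grasp_force: 0.0
```

Emit:
{"name": "apply_moves", "arguments": {"plan": [0.02,0.0013,0,0,0.02,0.0013,0,0]}}

```text
time_s: 23.7
position: [0.5187, 0.0515, 0.0458]
tcp_rot: [[-0.998, -0.065, -0.001], [-0.065, 0.998, 0.0], [0.001, 0.0, -1.0]]
force: [-1.5, -0.7, 0.8]
opening: 0.002
grasp_force: 0.6
```

```bash
python3 - <<'E'
from pf import *
st();pr()
for i in range(3): print(np.array(bot.read_state()["force"])); bot.capture("wrist")
E
```

```text
t 23.7 p [0.5187 0.0515 0.0458] yawY 93.7 F [-1.5069 -0.726   0.8244] op 0.002 gf 0.6163572174432375 j6 -100.320911519344
press -0.10550377363783503 4.456468910099037e-05
[-1.5069 -0.726   0.8244]
[-0.3604 -0.5711  1.0766]
[-0.7394 -0.626   0.4535]
```

Just touching. I push a little further.

Emit:
{"name": "apply_moves", "arguments": {"plan": [0.02,0.0013,0,0,0.02,0.0013,0,0]}}

```text
time_s: 24.1
position: [0.5193, 0.0517, 0.0457]
tcp_rot: [[-0.998, -0.065, -0.004], [-0.065, 0.998, 0.0], [0.004, 0.001, -1.0]]
force: [-4.0, -0.1, 3.1]
opening: 0.006
grasp_force: 2.0
```

Emit:
{"name": "apply_moves", "arguments": {"plan": [0.02,0.0013,0,0]}}

```text
time_s: 24.22
position: [0.5212, 0.0518, 0.0457]
tcp_rot: [[-0.998, -0.064, -0.002], [-0.064, 0.998, 0.0], [0.002, 0.0, -1.0]]
force: [-3.5, -0.4, 0.5]
opening: 0.002
grasp_force: 1.4
```

```bash
python3 - <<'E'
from pf import *
st();pr()
for i in range(3): print(np.array(bot.read_state()["force"])); bot.capture("wrist")
wing()
E
```

```text
t 24.225 p [0.5212 0.0518 0.0457] yawY 93.69 F [-3.5088 -0.4187  0.5274] op 0.002 gf 1.4005765010369942 j6 -100.25969748931027
press -0.10302371189545945 0.00019669627792577604
[-3.5088 -0.4187  0.5274]
[-1.5702 -0.2902 -0.4654]
[-1.9986  0.48    0.3435]
wing 151 [624.1  58.3] [45.6 14.6] 75.1
```

Emit:
{"name": "apply_moves", "arguments": {"plan": [0.02,0.0013,0,0]}}

```text
time_s: 24.55
position: [0.523, 0.0517, 0.0457]
tcp_rot: [[-0.998, -0.064, -0.0], [-0.064, 0.998, 0.0], [0.0, 0.0, -1.0]]
force: [-2.1, 0.5, -0.4]
opening: 0.001
grasp_force: 1.0
```

Emit:
{"name": "apply_moves", "arguments": {"plan": [0.02,0.0013,0,0]}}

```text
time_s: 24.68
position: [0.5244, 0.0517, 0.0457]
tcp_rot: [[-0.998, -0.064, 0.0], [-0.064, 0.998, -0.0], [-0.0, -0.0, -1.0]]
force: [-1.7, 1.0, -1.8]
opening: 0.004
grasp_force: 0.8
```

Emit:
{"name": "apply_moves", "arguments": {"plan": [0.02,0.0013,0,0]}}

```text
time_s: 24.8
position: [0.5254, 0.0518, 0.0458]
tcp_rot: [[-0.998, -0.064, 0.0], [-0.064, 0.998, -0.0], [-0.0, -0.0, -1.0]]
force: [-2.0, -0.1, -1.1]
opening: 0.002
grasp_force: 0.8
```

```bash
python3 - <<'E'
from pf import *
pr(); F=[]
for i in range(6): F.append(np.array(bot.read_state()["force"])); bot.capture("wrist")
print(np.array(F)[:,0],np.mean(F,0))
E
```

```text
press -0.0988696720932448 -7.040953994786388e-05
[-2.0087 -1.0695 -0.936  -0.8526 -0.5391 -0.2844] [-0.9484  0.1765 -0.9348]
```

Emit:
{"name": "apply_moves", "arguments": {"plan": [-0.06,-0.004,0,0,0,0,0.9,-0.9,0,0,1,-1,0,0,1,-1,0.3,0.02,0,-1,0.5,0.036,0,-1,0.6,0.04,0,-1,0.4,0.026,0,-1,0.236,0.016,0,-1,0,0,-0.2,-1,0,0,-0.3,-1,0,0,-0.39,-0.96], "grip": 0.3}}

```text
time_s: 26.6
position: [0.6246, 0.0585, 0.1465]
tcp_rot: [[0.263, 0.965, 0.003], [0.965, -0.263, -0.0], [0.001, 0.003, -1.0]]
force: [-0.1, 0.1, -0.5]
opening: 0.347
grasp_force: 0.0
```

Emit:
{"name": "apply_moves", "arguments": {"plan": [0,0,0,0,0,0,0,0]}}

```text
time_s: 26.85
position: [0.6244, 0.0585, 0.147]
tcp_rot: [[0.255, 0.967, 0.001], [0.967, -0.255, -0.0], [0.0, 0.001, -1.0]]
force: [1.0, -0.5, 0.3]
opening: 0.352
grasp_force: 0.0
```

Emit:
{"name": "apply_moves", "arguments": {"plan": [0,0,0,0,0,0,0,0,0,0,0,0,0,0,0,0], "grip": 1}}

```text
time_s: 27.35
position: [0.6251, 0.0582, 0.1471]
tcp_rot: [[0.257, 0.966, 0.003], [0.966, -0.257, -0.0], [0.0, 0.003, -1.0]]
force: [2.7, 0.2, 1.7]
opening: 0.159
grasp_force: 30.0
```

Emit:
{"name": "apply_moves", "arguments": {"plan": [0,0,0,-0.65,0,0,0,-0.6,0,0,0,0]}}

```text
time_s: 27.72
position: [0.6253, 0.0582, 0.1471]
tcp_rot: [[0.46, 0.888, 0.003], [0.888, -0.46, -0.0], [0.001, 0.003, -1.0]]
force: [3.4, -1.2, 2.1]
opening: 0.16
grasp_force: 30.0
```

Emit:
{"name": "apply_moves", "arguments": {"plan": [0,0,0,0,0,0,0,0,0,0,0,0], "grip": 0.3}}

```text
time_s: 28.1
position: [0.6226, 0.0588, 0.1457]
tcp_rot: [[0.46, 0.888, -0.003], [0.888, -0.46, 0.0], [-0.001, -0.003, -1.0]]
force: [0.4, 0.1, 0.3]
opening: 0.333
grasp_force: 0.0
```

```bash
python3 - <<'E'
from pf import *
st();pr()
E
```

```text
t 28.1 p [0.6226 0.0588 0.1457] yawY -27.37 F [0.3693 0.0525 0.3043] op 0.333 gf 0.0 j6 22.536452931097706
press -0.0013569174011914774 0.00046313066162904026
```

Emit:
{"name": "apply_moves", "arguments": {"plan": [0,0,0.5,0,0,0,0.4,1,-0.57,-0.04,0,1,-0.6,-0.04,0,1,-0.5,-0.036,0,1,-0.4,-0.024,0,1,0,0,-0.3,1,0,0,-0.5,1,0,0,-0.5,1,0,0,-0.3,1,0,0,-0.3,1,0,0,-0.3,1], "grip": 1}}

```text
time_s: 29.6
position: [0.5198, 0.0517, 0.0807]
tcp_rot: [[-0.992, 0.123, -0.001], [0.123, 0.992, 0.0], [0.001, 0.0, -1.0]]
force: [-0.3, 0.7, -0.3]
opening: 0.003
grasp_force: 0.0
```

Emit:
{"name": "apply_moves", "arguments": {"plan": [0,0,-0.4,1,0,0,-0.3,0.11,0,0,0,0,0,0,0,0]}}

```text
time_s: 30.1
position: [0.5206, 0.0515, 0.0467]
tcp_rot: [[-0.998, -0.063, 0.0], [-0.063, 0.998, -0.0], [-0.0, -0.0, -1.0]]
force: [-0.3, -0.5, 0.3]
opening: 0.001
grasp_force: 0.0
```

Emit:
{"name": "apply_moves", "arguments": {"plan": [0.04,0.0026,0,0,0.04,0.0026,0,0,0.02,0.0013,0,0,0.02,0.0013,0,0]}}

```text
time_s: 30.6
position: [0.5255, 0.0519, 0.0464]
tcp_rot: [[-0.998, -0.065, -0.002], [-0.065, 0.998, -0.0], [0.002, 0.0, -1.0]]
force: [-2.5, -0.1, 2.7]
opening: 0.007
grasp_force: 1.3
```

Emit:
{"name": "apply_moves", "arguments": {"plan": [0.02,0.0013,0,0]}}

```text
time_s: 30.72
position: [0.5255, 0.052, 0.0462]
tcp_rot: [[-0.998, -0.065, -0.004], [-0.065, 0.998, 0.0], [0.004, 0.0, -1.0]]
force: [-5.1, -1.6, 3.2]
opening: 0.004
grasp_force: 2.5
```

Emit:
{"name": "apply_moves", "arguments": {"plan": [0.02,0.0013,0,0]}}

```text
time_s: 30.85
position: [0.5254, 0.0521, 0.0461]
tcp_rot: [[-0.998, -0.065, -0.006], [-0.065, 0.998, 0.0], [0.006, 0.001, -1.0]]
force: [-7.2, -2.2, 5.5]
opening: 0.002
grasp_force: 3.4
```

Emit:
{"name": "apply_moves", "arguments": {"plan": [0.02,0.0013,0,0]}}

```text
time_s: 30.98
position: [0.5256, 0.0522, 0.046]
tcp_rot: [[-0.998, -0.065, -0.008], [-0.065, 0.998, 0.0], [0.008, 0.001, -1.0]]
force: [-7.8, -1.2, 6.5]
opening: 0.008
grasp_force: 4.0
```

```bash
python3 - <<'E'
from pf import *
st();pr();F=[]
for i in range(5): F.append(np.array(bot.read_state()["force"])); bot.capture("wrist")
print(np.array(F)[:,0]);pr();wing()
E
```

```text
t 30.975 p [0.5256 0.0522 0.046 ] yawY 93.72 F [-7.8044 -1.1552  6.4831] op 0.008 gf 4.013054561801255 j6 -100.10917260332953
press -0.09861357872128843 0.000352345442845313
[-7.8044 -6.9228 -6.3603 -6.1276 -7.0139]
press -0.09859949621222203 0.0003873967062001361
wing 150 [623.9  58. ] [45.5 14.3] 63.4
```

Emit:
{"name": "apply_moves", "arguments": {"plan": [0.01,0.0007,0.02,0]}}

```text
time_s: 31.4
position: [0.527, 0.0524, 0.0467]
tcp_rot: [[-0.998, -0.064, -0.006], [-0.064, 0.998, 0.001], [0.006, 0.001, -1.0]]
force: [-4.7, -0.7, -2.0]
opening: 0.007
grasp_force: 2.3
```

Emit:
{"name": "apply_moves", "arguments": {"plan": [0.02,0.0013,0.01,0]}}

```text
time_s: 31.52
position: [0.5287, 0.0525, 0.0471]
tcp_rot: [[-0.998, -0.064, -0.005], [-0.064, 0.998, 0.0], [0.005, 0.001, -1.0]]
force: [-5.6, -0.2, -2.6]
opening: 0.002
grasp_force: 2.4
```

Emit:
{"name": "apply_moves", "arguments": {"plan": [0.02,0.0013,0,0]}}

```text
time_s: 31.65
position: [0.5305, 0.0525, 0.0473]
tcp_rot: [[-0.998, -0.065, -0.003], [-0.065, 0.998, 0.0], [0.003, 0.001, -1.0]]
force: [-4.5, -1.5, -1.7]
opening: 0.005
grasp_force: 2.4
```

```bash
python3 - <<'E'
from pf import *
st();pr();F=[]
for i in range(5): F.append(np.array(bot.read_state()["force"])); bot.capture("wrist")
print(np.array(F)[:,[0,2]]);pr()
E
```

```text
t 31.65 p [0.5305 0.0525 0.0473] yawY 93.7 F [-4.4735 -1.4814 -1.6745] op 0.005 gf 2.407640092258923 j6 -100.0701921354441
press -0.09369163313413295 0.00028121673620835013
[[-4.4735 -1.6745]
 [-5.2191 -2.6881]
 [-4.795  -2.9528]
 [-4.6208 -2.3325]
 [-4.7381 -1.4529]]
press -0.09303690606353408 0.0001486897397299187
```

It slides at about 5 N, which gives an estimated foot force of 3–4 N and is well set. I back off and retreat.

Emit:
{"name": "apply_moves", "arguments": {"plan": [-0.2,-0.013,0,0,-0.3,-0.02,0,0,-0.1,0,0.5,0,0,0,1,0,0,0,1,0,-0.3,-0.3,0.6,0,0,0,0,0,0,0,0,0]}}

```text
time_s: 32.9
position: [0.4878, 0.0356, 0.203]
tcp_rot: [[-0.998, -0.064, 0.003], [-0.064, 0.998, -0.0], [-0.003, -0.0, -1.0]]
force: [0.3, -0.2, -0.3]
opening: 0.003
grasp_force: 0.0
```

```bash
python3 - <<'E'
from pf import *
st();P,u,v,X,h=look("w7")
yel=(h[:,0]>18)&(h[:,0]<36)&(h[:,1]>110)&(abs(X[:,2]-.085)<.004)
rect(P,u,v,yel,"tab",.085)
P=pose("scene");im,d=bot.capture("scene")
for n in ("gauge_tip","bowl","oil","spanner"):
  for r in bot.pinpoint("scene",n)[:1]:
    w=onz(P,px(r["xy"]),.04 if n=="gauge_tip" else 0)[0]; print(n,r["p"],w,(w[:2]-C)@e)
save("s3",cv2.resize(im[200:320,255:405],None,fx=4,fy=4,interpolation=cv2.INTER_CUBIC))
E
```

```text
t 32.9 p [0.4878 0.0356 0.203 ] yawY 93.66 F [ 0.2808 -0.1572 -0.3064] op 0.003 gf 0.0 j6 -102.63993514419957
tab 16 [542.4  56.3] [3.3 2.2] 4.8
bowl 0.79 [ 0.7339 -0.2164  0.    ] 0.0914555686811555
oil 0.86 [0.4634 0.3904 0.    ] -0.13828286266032952
spanner 0.8 [0.696  0.3932 0.    ] 0.09403458249742593
```

View pics/s3.png

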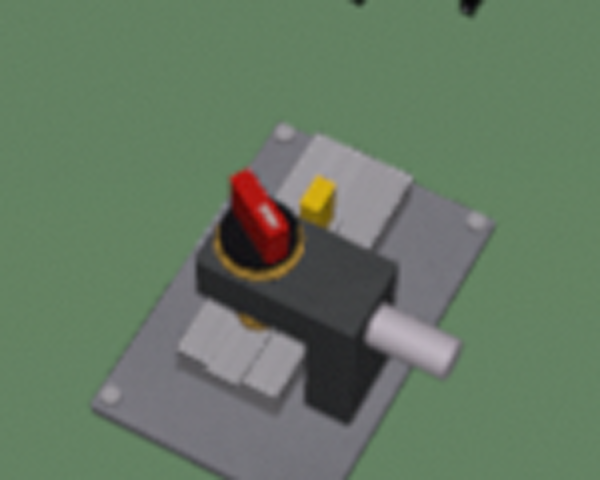

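The blade lies flat in the gap with its tip (225,382) well past the foot (252,322). The gripper is clear and the bowl, oil can and spanner are unmoved.

```bash
python3 -c "
from rig import bot
print(bot.hand_in())"
```

```text
the job is handed in; nothing more can be done
None
```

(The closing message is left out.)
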